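# Make up the red decorating caddy without upsetting the drying house

## Task

The little house on the plaster bat is next to have its roofs painted, so make up the dark wooden caddy for red: stand the red bottle in the ring, lay the red test tile flat between the four corner cleats, and lay the brush in the notches beside the ring and the ball stylus in the outer notches, both resting across the two bars. The red tile is one of the three tiles that prop the bat: draw it out from under it, leaving the bat with its house standing where it is on the two blue ones. The blue bottle, the blue tiles and the loop tool do not belong to this job; leave them where they are.

Things in the scene. Friction and masses are not known exactly. Their poses are not given: they have to be found in the camera images.
- caddy: Dark wooden caddy board, 110 (x) x 265 (y) x 10 mm, fixed, with pale fittings. Origin: centre of its underside. Along its y: tile place between cleats at -92.5, bottle ring at -9, tool rest with notches at +58.5 and +98.5 mm. All stands on a plywood ware stand, top at z = 0.220 m, long way turned -0.26 rad from y, its middle line 0.465 m from the base axis; the wall is 0.13 m behind that line.
- bat: White plaster drying bat, 100 (x) x 120 (y) x 10 mm, loose, 0.35 kg, with a blue clay house with red roofs (35 x 100 x 106 mm, 0.25 kg) stuck on it, centred 15 mm to its +x. It stands on the three tiles, 8 mm above the stand. Origin: centre of its underside; its -x side faces the robot. Stays. (Room: plaques hang on the wall, and a lamp hangs at the robot's left, behind the base.)
- red_tile: Brick-red glazed test tile, 62 (x) x 46 (y) x 8 mm, 45 g. Origin: centre of its underside. At the start about 34 mm of it stick out in front of the bat, to the bat's -x; 28 mm are under it and carry part of its weight. Its place in the caddy: x 0, y -92.5 mm, long side along the caddy's x; 4 corner cleats 7 mm high enclose 74 x 58 mm and cover only 5 mm of each end of the long sides.
- blue_tile_1: Blue glazed test tile, 62 (x) x 46 (y) x 8 mm, origin at the centre of its underside; about half under the bat's +y end, 20 mm of it sticking out. Stays.
- blue_tile_2: The other blue test tile, the same, under the bat's -y end. Stays.
- red_bottle: Squat round bottle of red underglaze with a white cap: body 49 mm across, shoulder up to 56 mm, cap 34 mm across from 56 to 70 mm; 90 g. Origin: centre of its underside. Its place: the ring at the caddy's x 0, y -9 mm, 64 mm across inside, 73 mm outside, 14 mm high, round the bare board (10 mm above the caddy's origin).
- blue_bottle: The same bottle in blue. Stays.
- ball_stylus: Tool with a wooden handle, 13 wide, 12 mm high, and a thin shank with a small ball; 155 mm long along its y, 30 g. Origin: middle of its length, underside; handle from y -34 to +78 mm, ball at -78. Its place: along the caddy's x in the outer notches, y +98.5 mm, handle across both bars. The bars run along y at x -36 and +36 mm, 12 mm thick; fingers fit between them.
- loop_tool: Loop trimming tool: the same wooden handle, but a wire loop 26 mm wide at its end; 162 mm long along its y, loop at -y. Stays.
- brush: Small brush with a thin red handle, 180 mm long along its y, 8 mm wide, 7 mm high at the middle, bristles at y -90 mm; 10 g. Origin: middle of its length, underside. Its place: along the caddy's x in the notches beside the ring, y +58.5 mm. All notches: floor 16 mm above the caddy's origin, 24 mm wide between round humps that rise to 24 mm.

How it is judged:
At the end, for the whole second after the job is handed in: Red bottle upright in the ring and red tile flat and square between the cleats (10 mm, 0.25 rad); brush in the notches beside the ring, stylus in the outer ones, each down in the notches of both bars (16 mm across, 45 mm along, 0.2 rad); all released and at rest, the bat too (x of red_bottle in the frame of caddy between -0.01 and 0.01 m and y of red_bottle in the frame of caddy between -0.019 and 0.001 m and z of red_bottle in the frame of caddy between 0.006 and 0.014 m and angle between red_bottle's own z axis and vertical below 0.15 rad and x of red_tile in the frame of caddy between -0.01 and 0.01 m and y of red_tile in the frame of caddy between -0.1025 and -0.0825 m and z of red_tile in the frame of caddy between 0.007 and 0.013 m and angle between red_tile's own z axis and vertical below 0.1 rad and angle between the x axis of red_tile and the x axis of caddy, either way round below 0.25 rad and x of brush in the frame of caddy between -0.045 and 0.045 m and y of brush in the frame of caddy between 0.0425 and 0.0745 m and z of brush in the frame of caddy between 0.01 and 0.034 m and angle between the y axis of each of brush, ball_stylus and the x axis of caddy, either way round below 0.2 rad and x of ball_stylus in the frame of caddy between -0.045 and 0.045 m and y of ball_stylus in the frame of caddy between 0.0825 and 0.1145 m and z of ball_stylus in the frame of caddy between 0.01 and 0.034 m and linear speed of each of red_bottle, red_tile, brush, ball_stylus, bat below 0.01 m/s); the robot touches nothing.
It fails at once if the bat is shifted by more than 15 mm or tipped (distance of bat from where it was at the start of the episode above 0.015 m or angle between bat's own z axis and vertical above 0.1 rad).
It fails at once if a blue tile is shifted by more than 15 mm (distance of any of blue_tile_1, blue_tile_2 from where it was at the start of the episode above 0.015 m).
It fails at once if the blue bottle or the loop tool is moved by more than 25 mm (distance of any of blue_bottle, loop_tool from where it was at the start of the episode above 0.025 m).
It also fails if it takes over 112 s, if anything falls off the work surface, if the arm or the gripper's body presses on something with over 40 N, if the wrist force passes 120 N, or if a joint passes its speed limit or range.

## Robot

A 6-joint arm with a two-finger parallel gripper is mounted at the origin on the work surface; the furniture and walls round the work are solid. World frame = base frame: x ahead of the robot, y to its left, z up, the work surface at z = 0. Lengths are in m, angles in rad, forces in N, time in s.
With the tool pointing down it reaches from about 0.325 to 0.775 m from the base axis. Payload 5.5 kg.
Tool frame: the origin (TCP) lies where the fingers leave the gripper's body, on its centre line; the fingertips stand 80 mm ahead of it and the grasp point (between the pads) lies 61 mm ahead of it (arm.tcp_to_tips is the distance from the TCP to the fingertips, in m); z points along the fingers, y is the line along which they close (so a half turn about z gives the same grasp; the last joint's range is limited). The gripper opens to 88 mm and grips with 3 to 60 N. Pads are 20 mm wide; open, the fingers measure 115 mm over their backs; the gripper's body (75 mm by 178 mm) begins 61 mm behind the grasp point.
Start: joints at [1.174, 0.091, 1.231, -0, 1.82, -0.057], TCP at [0.2, 0.566, 0.303] pointing down, gripper open.
Joint ranges: [-2.87, 2.87], [-0.86, 2.18], [0.17, 2.46], [-1.51, 4.65], [0.06, 2.69], [-2.65, 2.65]. Speed limits (rad/s): [2.57, 2.57, 3.01, 3.14, 3.14, 3.14].

## Interface

Orientations are given as a rotation vector (axis times angle).
In Python, from station import arm gives the robot as it stands. The module is installed in compiled form; this text tells all that it offers.
- The arm moves only by the tool play_rows, never from a script. Its argument "series" is a list that holds one entry, the list of rows, each a list of 7 numbers: the closure, from 0 (fully open) to 1 (shut), then the shift along the tool's x, y, z in mm, then the turn, a rotation vector about the tool's x, y, z in rad. A call has exactly 8 rows; each row shifts and turns the commanded pose from where the row before left it, along the tool's axes as they then stand; what a row does not reach is not made up. A row lasts 1/10 s, in which the tool goes at most 50 mm and 8.59 degrees, less where a joint would pass 70% of its speed; a pose out of reach is approached as far as the arm can. A call is refused whole if a number of a shift passes 50 or a number of a turn 0.15, either way. A call with a gripper value outside its range is refused whole. The fingers move at their own pace and stop on an object; the grip force is fixed at half the most. Time passes only in rows, so rows that do not move let the fingers close, or fill a call up. It gives the time, the measured TCP pose, the force, the opening and the grip force at its end, in the units of the state.
- arm.state(): the state, without advancing time (a new reading comes with each control period).
- arm.get_image(name): name is "side" or "top"; returns the picture (400x640x3 uint8, red, green, blue); there is no depth.
- arm.get_calibration(name): a dict with "mtx" (3x3 intrinsics, pixels), "xyz" and "rotation" of the camera in the world. Camera axes: x right, y down, z forward; pixel columns grow to the right and rows downward; lengths in m; the calibration is good to about 2 mm. A picture is of the moment at which its call begins. get_calibration takes no time and is no camera call.
- arm.close_job(): hands the job in; it is judged then, once.
Trained networks look in the newest picture that a camera, given by its name, has taken for a name from the list of things; names that differ only in an ending like _2 or _b are one class to them, and where a whole thing is asked for, a point or a joint stands for the part that bears it (a point fixed in the world has none). Each returns a list of dicts, best first, with "conf" (0 to 1); they miss things now and then, are a little off and sometimes report something else, mostly with a low value. They report only what shows in the picture. A call takes as long as a camera call.
- arm.recognise(name, camera): "location" ([x, y, z] in m, in world coordinates, good to about 4 mm: the middle of the surface that is visible of it).
The state is a dict: "time_s": time; "joint_positions": joint angles; "joint_vel": joint speeds; "joint_torque": joint torques, N m; "eef_pos": TCP position; "ee_rot": TCP orientation; "contact_force": force on the tool from outside, world axes, zero at the start; "moment": the same for the moment, N m; "finger_gap": finger opening in m; "finger_force": force on a finger pad.
Only numpy, scipy, OpenCV 4.12 (cv2) and the standard library are available. Lean on these libraries where they do the work, as an engineer would, in place of code of your own. Each camera call takes 0.05 s, during which the arm holds its last target. There are 200 camera calls.

## Working session

There is one attempt and no reset: what is moved stays moved. The work goes in short steps, Python scripts to look and compute and a tool call to move; the robot and the scene stay as the last step left them, time stands still between calls to the robot, and variables do not carry over. Pictures are saved under pics/ and viewed, at most 16 in all, crops included, and the job is handed in when it is done.

Besides the shell and the picture viewer there is one more tool, called after ">>>" as a command line: name --argument value ..., lists and objects as JSON in quotes. play_rows: Moves the arm, as the interface text tells. Its arguments: {"type":"object","properties":{"series":{"type":"array","items":{"type":"array","items":{"type":"array","items":{"type":"number"}}}}},"required":["series"]}

```bash
mkdir -p pics; ls; python3 - <<'E'
from station import arm
import cv2,numpy as np
np.set_printoptions(precision=4,suppress=True)
for n in ("top","side"):
    im=arm.get_image(n); cv2.imwrite(f"pics/{n}0.png",im[:,:,::-1])
    c=arm.get_calibration(n); print(n,c)
    for o in ("caddy","bat","red_tile","blue_tile_1","red_bottle","blue_bottle","ball_stylus","loop_tool","brush"):
        print(o,[(np.round(d["location"],3).tolist(),round(d["conf"],2)) for d in arm.recognise(o,n)])
print(arm.state())
E
```

```text
pics
top {'mtx': array([[429.5317,   0.    , 322.5626],
       [  0.    , 429.5317, 199.4762],
       [  0.    ,   0.    ,   1.    ]]), 'xyz': array([0.41  , 0.0796, 1.2664]), 'rotation': array([-2.1489,  2.189 , -0.1006])}
caddy [([0.425, -0.198, 0.232], 0.92)]
bat [([0.564, 0.352, 0.238], 0.79)]
red_tile [([0.501, 0.364, 0.229], 0.48)]
blue_tile_1 [([0.554, 0.287, 0.232], 0.78)]
red_bottle [([0.56, 0.18, 0.27], 0.8)]
blue_bottle [([0.472, 0.22, 0.287], 0.61)]
ball_stylus [([0.493, 0.06, 0.232], 0.63)]
loop_tool [([0.482, 0.004, 0.23], 0.84), ([0.504, 0.362, 0.227], 0.45)]
brush [([0.53, 0.134, 0.223], 0.68), ([0.553, 0.286, 0.231], 0.63)]
side {'mtx': array([[401.4904,   0.    , 325.3436],
       [  0.    , 401.4904, 202.7398],
       [  0.    ,   0.    ,   1.    ]]), 'xyz': array([0.5543, 0.7697, 0.8728]), 'rotation': array([-0.065 , -2.8189,  1.2924])}
caddy [([0.435, -0.165, 0.226], 0.9)]
bat [([0.57, 0.376, 0.232], 0.79)]
red_tile [([0.501, 0.365, 0.227], 0.94)]
blue_tile_1 [([0.575, 0.43, 0.224], 0.95), ([0.499, 0.366, 0.23], 0.18)]
red_bottle [([0.569, 0.191, 0.268], 0.82)]
blue_bottle [([0.473, 0.238, 0.263], 0.67)]
ball_stylus [([0.482, 0.008, 0.227], 0.69), ([0.5, 0.066, 0.227], 0.64)]
loop_tool [([0.485, 0.008, 0.226], 0.78)]
brush [([0.51, 0.136, 0.227], 0.5), ([0.473, 0.238, 0.266], 0.28)]
{'time_s': 1.0, 'joint_positions': array([ 1.1743,  0.0911,  1.2307,  0.    ,  1.8198, -0.0567]), 'joint_vel': array([-0.0003,  0.0001,  0.0008,  0.0002, -0.0004,  0.0006]), 'joint_torque': array([ -0.0015, -44.6198, -40.6528,   0.0699,   0.0191,   0.    ]), 'eef_pos': array([0.2   , 0.5657, 0.3027]), 'ee_rot': array([-0.5312, -3.0964, -0.0001]), 'contact_force': array([-0.4176,  0.1187, -0.1145]), 'moment': array([-0.0304, -0.0458, -0.0255]), 'finger_force': 0.0, 'finger_gap': 0.08789129734508465}
```

View pics/top0.png

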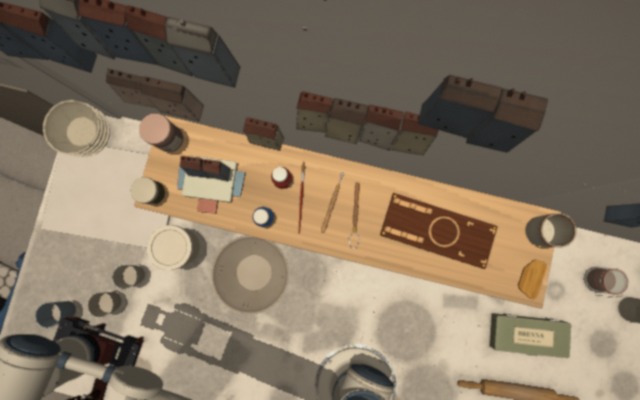

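View pics/side0.png

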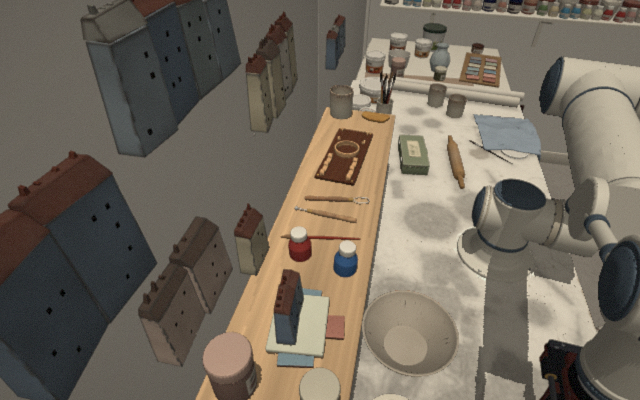

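The top view shows the bat with its house at about (207,180), the red tile at (207,205), and the bottles at (281,176) red and (263,216) blue. The brush is at (302,198), the stylus at (334,202), the loop tool at (356,215), and the caddy with its ring at (444,231). The side view agrees. I'll zoom in next.

```bash
python3 - <<'E'
import cv2
t=cv2.imread("pics/top0.png");s=cv2.imread("pics/side0.png")
def crop(im,x,y,w,h,k,n):
    c=cv2.resize(im[y:y+h,x:x+w],None,fx=k,fy=k,interpolation=cv2.INTER_CUBIC)
    for i in range(x-x%20+20,x+w,20): cv2.putText(c,str(i),((i-x)*k,10),0,.35,(0,255,0));cv2.line(c,((i-x)*k,12),((i-x)*k,20),(0,255,0))
    for i in range(y-y%20+20,y+h,20): cv2.putText(c,str(i),(0,(i-y)*k),0,.35,(0,255,0));cv2.line(c,(24,(i-y)*k),(32,(i-y)*k),(0,255,0))
    cv2.imwrite(n,c)
crop(t,170,145,200,110,4,"pics/t1.png")
crop(t,370,180,140,100,5,"pics/t2.png")
crop(s,260,120,130,120,5,"pics/s2.png")
crop(s,255,220,130,120,5,"pics/s3.png")
E
```

```text
(no output)
```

View pics/t1.png

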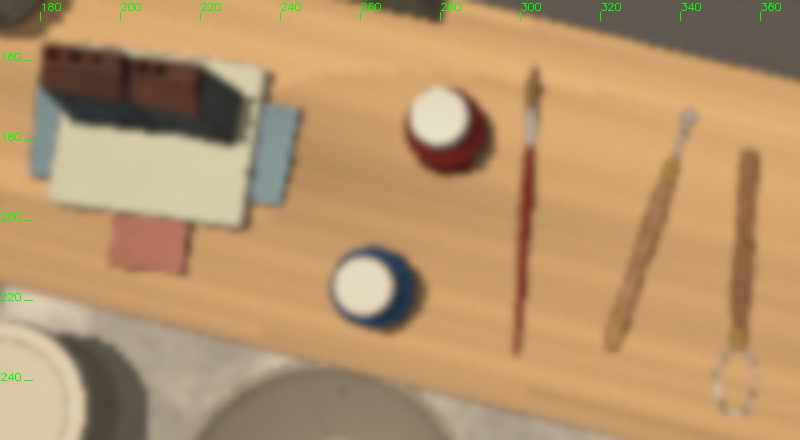

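View pics/t2.png

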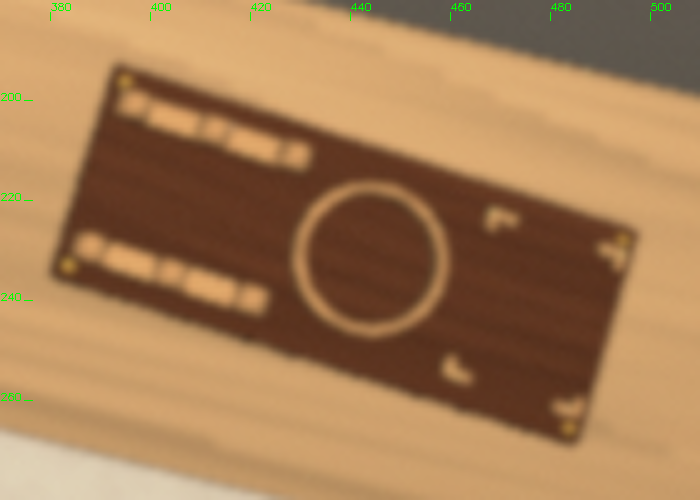

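View pics/s2.png

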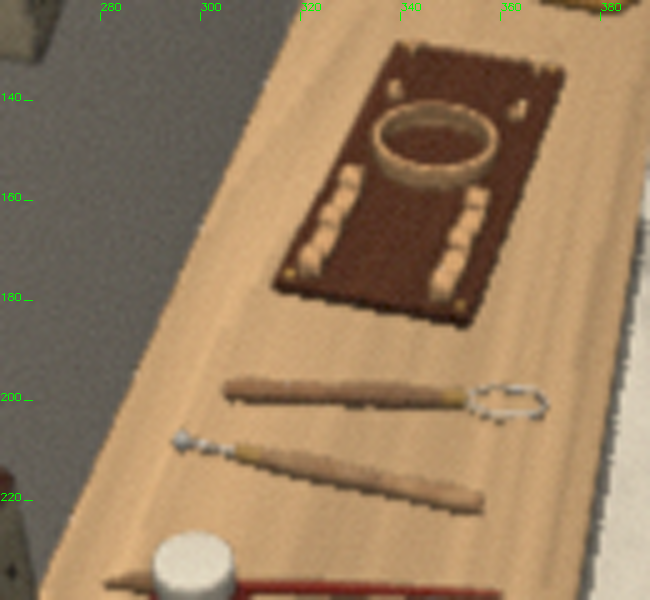

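View pics/s3.png

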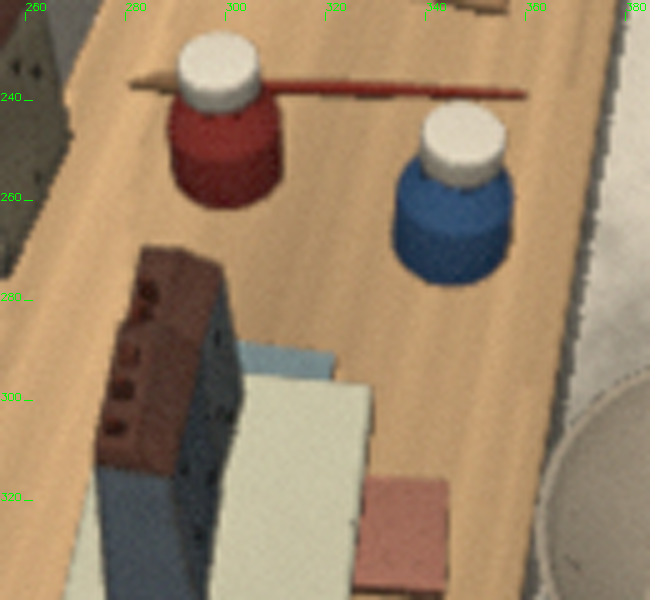

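Crop 1 gives the red tile's free corners at (197,212) and (217,213), the cap at (280,174), the brush from (304,162) to (299,233), and the stylus from its ball at (342,174) to its handle end at (323,232). Crop 2 gives the caddy corners and the ring at (444,232). The side crops show the same features, so I can triangulate them.

```bash
cat > h.py <<'E'
from station import arm
import numpy as np,cv2
from scipy.spatial.transform import Rotation as R
np.set_printoptions(precision=4,suppress=True)
def ray(n,p):
    c=arm.get_calibration(n); d=np.linalg.solve(c["mtx"],[p[0],p[1],1.]); return np.array(c["xyz"]),R.from_rotvec(c["rotation"]).apply(d)
def onz(n,p,z):
    o,d=ray(n,p); return o+d*(z-o[2])/d[2]
def tri(a,b):
    o1,d1=ray("top",a);o2,d2=ray("side",b)
    s=np.linalg.lstsq(np.c_[d1,-d2],o2-o1,rcond=None)[0]; p,q=o1+d1*s[0],o2+d2*s[1]; return (p+q)/2,np.linalg.norm(p-q)
def rows(pos,yaw,cur=None):
    """total shift (tool axes, mm) and yaw turn (tool z) from the current pose to pos, fingers-down, tool y axis at world angle yaw"""
    st=arm.state(); r=R.from_rotvec(st["ee_rot"])
    d=r.inv().apply(np.array(pos)-st["eef_pos"])*1000
    y=r.apply([0,1,0]); a=np.arctan2(y[1],y[0]); t=(yaw-a+np.pi/2)%np.pi-np.pi/2
    return d,-t
E
python3 - <<'E'
from h import *
Z=dict(tile=.228,cap=.29,brush=.226,sty=.232,cad=.23,ring=.244,bat=.238)
T=[("tileBL",(197.25,211.75),(344.4,337),.228),("tileBR",(216.75,213.25),(344.4,316),.228),("redcap",(280,174.25),(298.8,230.6),.29),("bluecap",(261,216.5),(347.6,244.4),.29),
("brushtip",(303.75,162),(281,237),.225),("brushend",(299,233.25),(360.4,239.2),.225),("ball",(342.25,174.25),(296,207.8),.226),("styend",(322.75,232),(356.6,220),.230),
("c++",(392.6,193),(315,176.6),.23),("c-+",(380.4,235),(354,185.2),.23),("c--",(485.4,268.8),(373,134.4),.23),("c+-",(497.4,226.4),(339.4,129),.23),("ring",(444.2,231.6),(347,147),.244)]
for n,a,b,z in T:
    p,e=tri(a,b); print(n,"tri",p,round(e,4),"top",onz("top",a,z)[:2],"side",onz("side",b,z)[:2])
for n,a,z in [("tileTL",(199.25,199),.228),("tileTR",(217,200.5),.228),("batBL",(182.5,195),.238),("batBR",(231.25,202),.238),("batTR",(237.5,161.75),.238),("loop_end",(357.75,182.5),.23),("loop",(354,248),.224)]: print(n,onz("top",a,z))
r=R.from_rotvec(arm.state()["ee_rot"]);print(r.as_matrix())
E
```

```text
tileBL tri [0.4875 0.3882 0.2283] 0.0001 top [0.4876 0.3883] side [0.4874 0.388 ]
tileBR tri [0.4832 0.3421 0.2235] 0.0004 top [0.483  0.3409] side [0.4835 0.3451]
redcap tri [0.5657 0.1802 0.2904] 0.0001 top [0.5658 0.1802] side [0.5657 0.1798]
bluecap tri [0.4693 0.2241 0.2919] 0.0 top [0.4694 0.2243] side [0.469  0.2222]
brushtip tri [0.6068 0.1284 0.2202] 0.0009 top [0.6055 0.1283] side [0.6069 0.133 ]
brushend tri [0.4298 0.1427 0.2215] 0.0027 top [0.4311 0.1422] side [0.4292 0.1463]
ball tri [0.5734 0.0343 0.2244] 0.0001 top [0.5731 0.0344] side [0.5733 0.0362]
styend tri [0.4319 0.0849 0.2267] 0.0022 top [0.4329 0.0847] side [0.4315 0.0887]
c++ tri [ 0.5237 -0.0868  0.2272] 0.0016 top [ 0.5242 -0.0865] side [ 0.523  -0.0828]
c-+ tri [ 0.4224 -0.0547  0.2208] 0.002 top [ 0.4232 -0.0537] side [ 0.4233 -0.0428]
c-- tri [ 0.3366 -0.303   0.2237] 0.0029 top [ 0.3384 -0.301 ] side [ 0.3373 -0.2924]
c+- tri [ 0.4379 -0.3376  0.224 ] 0.0018 top [ 0.4386 -0.3354] side [ 0.4381 -0.327 ]
ring tri [ 0.4276 -0.2033  0.2434] 0.0015 top [ 0.4283 -0.2033] side [ 0.427  -0.2022]
tileTL [0.5186 0.3837 0.228 ]
tileTR [0.5141 0.3405 0.228 ]
batBL [0.528  0.4214 0.238 ]
batBR [0.5088 0.3036 0.238 ]
batTR [0.6067 0.2886 0.238 ]
loop_end [ 0.5515 -0.0026  0.23  ]
loop [0.3932 0.0101 0.224 ]
[[-0.9428  0.3333  0.    ]
 [ 0.3333  0.9428  0.0001]
 [ 0.      0.     -1.    ]]
```

```bash
cat >> h.py <<'E'
def plan(*targets):
    """for each (pos, yaw): turn (tool rotvec) first, then shift in the turned tool axes (mm)"""
    st=arm.state(); r=R.from_rotvec(st["ee_rot"]); p=np.array(st["eef_pos"])
    for pos,yaw in targets:
        g=min((R.from_matrix(np.c_[[-np.cos(q),-np.sin(q),0],[-np.sin(q),np.cos(q),0],[0,0,-1]]) for q in (yaw,)),key=lambda g:(r.inv()*g).magnitude())
        print("turn",(r.inv()*g).as_rotvec().round(4),"shift",g.inv().apply(np.array(pos)-p).round(4)*1000)
        r,p=g,np.array(pos)
E
python3 - <<'E'
from h import *
im=cv2.imread("pics/top0.png"); hsv=cv2.cvtColor(im,cv2.COLOR_BGR2HSV)
b,g,r=[im[...,i].astype(int) for i in range(3)]
for n,p in (("top",(207,205)),("side",(336,327))):
    im=cv2.imread(f"pics/{n}0.png"); up=cv2.resize(im,None,fx=4,fy=4,interpolation=cv2.INTER_CUBIC).astype(int)
    c=up[p[1]*4,p[0]*4]; m=(np.abs(up-c).sum(2)<60).astype(np.uint8)
    _,l=cv2.connectedComponents(m); m=(l==l[p[1]*4,p[0]*4]).astype(np.uint8)
    k=max(cv2.findContours(m,0,1)[0],key=cv2.contourArea)[:,0]/4.-.375
    w=np.array([onz(n,q,.228)[:2] for q in k]).astype(np.float32)
    rc=cv2.minAreaRect(w*1000); print(n,c,rc,cv2.boxPoints(rc).round(1).tolist())
print("plaque",tri((282,150),(268,245)))
plan(((.502,.363,.45),-.10),((.502,.363,.3025),-.10))
E
```

```text
Traceback (most recent call last):
  File "h.py", line 8, in onz
    o,d=ray(n,p); return o+d*(z-o[2])/d[2]
        ~~~^^^^^
  File "h.py", line 6, in ray
    c=arm.get_calibration(n); d=np.linalg.solve(c["mtx"],[p[0],p[1],1.]); return np.array(c["xyz"]),R.from_rotvec(c["rotation"]).apply(d)
ValueError: time passes only in moves, steps and waits
```

>>> play_rows --series '[[[0.3, 0, 0, -35, 0, 0, 0], [0.3, 0, 0, -40, 0, 0, 0], [0.3, 0, 0, -40, 0, 0, -0.12], [0.3, 0, 0, -32, 0, 0, -0.12], [0.3, 0, 0, 0, 0, 0, 0], [0.3, 0, 0, 0, 0, 0, 0], [0.3, 0, 0, 0, 0, 0, 0], [0.3, 0, 0, 0, 0, 0, 0]]]'

```text
time_s: 1.8
eef_pos: [0.2, 0.5658, 0.4474]
ee_rot: [-0.158, -3.136, 0.005]
contact_force: [0.3, 0.4, 0.1]
finger_gap: 0.0614
finger_force: 0.0
```

```bash
python3 - <<'E'
s=open("h.py").read()
s=s.replace("def ray(n,p):\n    c=arm.get_calibration(n);","C={n:arm.get_calibration(n) for n in ('top','side')}\ndef ray(n,p):\n    c=C[n];"); open("h.py","w").write(s)
E
python3 - <<'E'
from h import *
for n,p in (("top",(207,205)),("side",(336,327))):
    im=cv2.imread(f"pics/{n}0.png"); up=cv2.resize(im,None,fx=4,fy=4,interpolation=cv2.INTER_CUBIC).astype(int)
    c=up[p[1]*4,p[0]*4]; m=(np.abs(up-c).sum(2)<60).astype(np.uint8)
    _,l=cv2.connectedComponents(m); m=(l==l[p[1]*4,p[0]*4]).astype(np.uint8)
    k=max(cv2.findContours(m,0,1)[0],key=cv2.contourArea)[:,0]/4.-.375
    w=np.array([onz(n,q,.228)[:2] for q in k]).astype(np.float32)
    rc=cv2.minAreaRect(w*1000); print(n,c,rc,cv2.boxPoints(rc).round(1).tolist())
print("plaque",tri((282,150),(268,245)))
plan(((.502,.363,.45),-.10),((.502,.363,.3025),-.10))
E
```

```text
top [ 93 117 181] ((461.591552734375, 268.6881408691406), (505.34033203125, 337.89556884765625), 42.7545166015625) [[161.39999389648438, 221.1999969482422], [390.79998779296875, -26.899999618530273], [761.7999877929688, 316.20001220703125], [532.4000244140625, 564.2999877929688]]
side [ 93 112 163] ((559.3373413085938, 402.8428649902344), (212.59091186523438, 89.82963562011719), 41.23590087890625) [[449.79998779296875, 366.6000061035156], [509.0, 299.0], [668.9000244140625, 439.1000061035156], [609.7000122070312, 506.70001220703125]]
plaque (array([0.6315, 0.1791, 0.2488]), np.float64(0.0004118452478162435))
turn [-0.0034 -0.001  -0.0006] shift [-320.7 -171.7   -2.6]
turn [0. 0. 0.] shift [  0.    0.  147.5]
```

```bash
python3 - <<'E'
from h import *
for n,p in (("top",(207,206)),("side",(336,327))):
    im=cv2.imread(f"pics/{n}0.png"); up=cv2.resize(im,None,fx=4,fy=4,interpolation=cv2.INTER_CUBIC).astype(int)
    m=((up[...,1]-up[...,0]<36)&(up[...,2]-up[...,1]>38)).astype(np.uint8)
    _,l=cv2.connectedComponents(m); m=(l==l[p[1]*4,p[0]*4]).astype(np.uint8)
    k=max(cv2.findContours(m,0,1)[0],key=cv2.contourArea)[:,0]/4.-.375
    w=np.array([onz(n,q,.228)[:2] for q in k]).astype(np.float32)
    rc=cv2.minAreaRect(w*1000); print(n,rc,cv2.boxPoints(rc).round(1).tolist())
E
```

```text
top ((502.1125793457031, 364.08294677734375), (48.05529022216797, 32.77309799194336), 84.24042510986328) [[483.3999938964844, 341.79998779296875], [516.0, 338.5], [520.7999877929688, 386.29998779296875], [488.20001220703125, 389.6000061035156]]
side ((501.8505859375, 364.77191162109375), (47.08561706542969, 32.09077072143555), 81.37316131591797) [[482.5, 343.8999938964844], [514.2000122070312, 339.1000061035156], [521.2000122070312, 385.6000061035156], [489.5, 390.5]]
```

>>> play_rows --series '[[[0.25, -40, -22, 0, 0, 0, 0], [0.25, -45, -25, 0, 0, 0, 0], [0.25, -45, -25, 0, 0, 0, 0], [0.25, -45, -25, 0, 0, 0, 0], [0.25, -45, -25, 0, 0, 0, 0], [0.25, -45, -25, 0, 0, 0, 0], [0.25, -35, -20, 0, 0, 0, 0], [0.25, 0, 0, 0, 0, 0, 0]]]'

```text
time_s: 2.6
eef_pos: [0.4795, 0.3707, 0.4468]
ee_rot: [-0.168, -3.135, 0.006]
contact_force: [0.2, 0.4, -0.1]
finger_gap: 0.0657
finger_force: 0.0
```

```bash
python3 - <<'E'
from h import *
plan(((.503,.364,.40),-.125),((.503,.364,.3025),-.125))
E
```

```text
turn [-0.0037 -0.0022  0.0181] shift [-24.1  -3.7  46.8]
turn [0. 0. 0.] shift [ 0.   0.  97.5]
```

>>> play_rows --series '[[[0.25, 0, 0, 0, -0.004, -0.002, 0.018], [0.25, -24, -4, 0, 0, 0, 0], [0.25, 0, 0, 30, 0, 0, 0], [0.25, 0, 0, 35, 0, 0, 0], [0.25, 0, 0, 35, 0, 0, 0], [0.25, 0, 0, 25, 0, 0, 0], [0.25, 0, 0, 0, 0, 0, 0], [0.25, 0, 0, 0, 0, 0, 0]]]'

```text
time_s: 3.4
eef_pos: [0.4983, 0.3684, 0.3251]
ee_rot: [0.183, 3.135, 0.006]
contact_force: [0.2, 0.1, 0.8]
finger_gap: 0.066
finger_force: 0.0
```

```bash
python3 - <<'E'
from h import *
plan(((.503,.364,.3025),-.125))
s=cv2.cvtColor(arm.get_image("side"),4); cv2.imwrite("pics/a.png",cv2.resize(s[230:350,250:390],None,fx=4,fy=4,interpolation=2))
E
```

```text
turn [0.004  0.0015 0.0085] shift [-5.2 -3.8 22.6]
```

View pics/a.png

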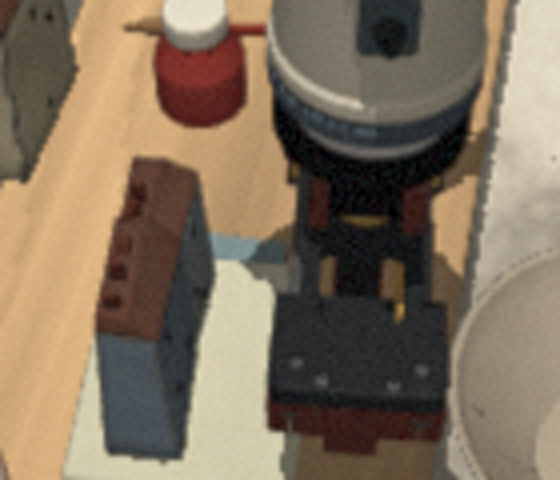

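The gripper is centred in front of the house and clear of it (house right edge at about x = 210 in the crop, gripper from about 270).

>>> play_rows --series '[[[0.25, -5, -4, 0, 0.004, 0.002, 0.009], [0.25, 0, 0, 0, 0, 0, 0], [0.25, 0, 0, 8, 0, 0, 0], [0.25, 0, 0, 9, 0, 0, 0], [0.25, 0, 0, 5, 0, 0, 0], [0.25, 0, 0, 0, 0, 0, 0], [0.25, 0, 0, 0, 0, 0, 0], [0.25, 0, 0, 0, 0, 0, 0]]]'

```text
time_s: 4.25
eef_pos: [0.5039, 0.363, 0.3028]
ee_rot: [0.199, 3.135, 0.0]
contact_force: [-0.0, -0.4, 0.2]
finger_gap: 0.0657
finger_force: 0.0
```

```bash
python3 - <<'E'
from h import *
plan(((.503,.364,.3025),-.125))
E
```

```text
turn [ 0.0001  0.0001 -0.0018] shift [1.1 0.9 0.3]
```

>>> play_rows --series '[[[0.4, 0, 1, 0, 0, 0, 0], [0.5, 0, 0, 0, 0, 0, 0], [0.6, 0, 0, 0, 0, 0, 0], [0.7, 0, 0, 0, 0, 0, 0], [0.7, 0, 0, 0, 0, 0, 0], [0.7, 0, 0, 0, 0, 0, 0], [0.7, 0, 0, 0, 0, 0, 0], [0.7, 0, 0, 0, 0, 0, 0]]]'

```text
time_s: 5.05
eef_pos: [0.5041, 0.3641, 0.3028]
ee_rot: [0.199, 3.135, 0.0]
contact_force: [0.8, 0.1, 0.3]
finger_gap: 0.0458
finger_force: 30.0
```

>>> play_rows --series '[[[0.7, 3, 0, 0, 0, 0, 0], [0.7, 6, 0, 0, 0, 0, 0], [0.7, 6, 0, 0, 0, 0, 0], [0.7, 6, 0, 0, 0, 0, 0], [0.7, 7, 0, 0, 0, 0, 0], [0.7, 7, 0, 0, 0, 0, 0], [0.7, 8, 0, 0, 0, 0, 0], [0.7, 5, 0, 0, 0, 0, 0]]]'

```text
time_s: 5.85
eef_pos: [0.4556, 0.3702, 0.3027]
ee_rot: [-0.198, -3.135, -0.0]
contact_force: [0.6, -1.2, 0.9]
finger_gap: 0.0452
finger_force: 30.0
```

```bash
python3 - <<'E'
from h import *
s=cv2.cvtColor(arm.get_image("side"),4); a=cv2.resize(s[260:380,250:400],None,fx=4,fy=4,interpolation=2)
t=cv2.cvtColor(arm.get_image("top"),4); b=cv2.resize(t[145:235,160:260],None,fx=2,fy=2,interpolation=2)
o=np.zeros((480,800,3),np.uint8); o[:,:600]=a; o[:180,600:]=b; o[200:380,600:]=cv2.resize(cv2.imread("pics/top0.png")[145:235,160:260],None,fx=2,fy=2,interpolation=2)
cv2.imwrite("pics/b.png",o)
for c in ("side","top"): print([(np.round(d["location"],3).tolist(),round(d["conf"],2)) for d in arm.recognise("bat",c)])
E
```

```text
[([0.57, 0.377, 0.232], 0.92), ([0.51, 0.062, 0.228], 0.5)]
[([0.567, 0.348, 0.236], 0.93)]
```

View pics/b.png

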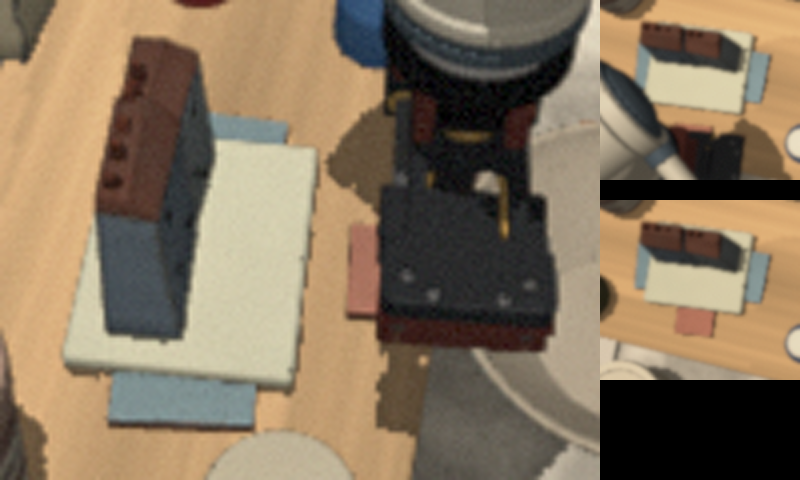

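The tile is now clear of the bat. Its rear edge runs from (350,225) to (347,318) in the crop, and the bat and its house are where they were.

```bash
python3 - <<'E'
from h import *
a,b=onz("side",(337.5,316),.228),onz("side",(336.75,339.5),.228); print(a,b, "yaw",-np.arctan2(*(b-a)[:2]))
m=(a+b)/2; d=(m-arm.state()["eef_pos"])[:2]; q=-.126; print("edge ahead of tcp",d@[np.cos(q),np.sin(q)],"side",d@[-np.sin(q),np.cos(q)])
q=-.325;cx=np.array([np.cos(q),np.sin(q),0]);cy=np.array([-np.sin(q),np.cos(q),0]);c=np.array([.4311,-.1941,0])
g=c-.0925*cy-.014*cx
print(g); plan((np.r_[.4556,.37,.45],-.126),(np.r_[g[:2],.45],q),(np.r_[g[:2],.3135],q))
E
```

```text
[0.4963 0.3446 0.228 ] [0.5013 0.3923 0.228 ] yaw -0.10529076591187525
edge ahead of tcp 0.04269031235105108 side 0.0036044584954637877
[ 0.3883 -0.2773  0.    ]
turn [ 0.0001 -0.0008 -0.0002] shift [   0.4   -0.3 -147.3]
turn [0.    0.    0.199] shift [-142.9 -634.9    0. ]
turn [0. 0. 0.] shift [  0.    0.  136.5]
```

>>> play_rows --series '[[[0.7, 0, 0, -20, 0, 0, 0], [0.7, 0, 0, -35, 0, 0, 0], [0.7, 0, 0, -40, 0, 0, 0], [0.7, 0, 0, -40, 0, 0, 0], [0.7, 0, 0, -13, 0, 0, 0], [0.7, 0, 0, 0, 0, 0, 0.1], [0.7, 0, 0, 0, 0, 0, 0.1], [0.7, 0, 0, 0, 0, 0, 0]]]'

```text
time_s: 6.85
eef_pos: [0.4569, 0.37, 0.4502]
ee_rot: [-0.513, -3.099, 0.001]
contact_force: [0.5, 0.8, -1.3]
finger_gap: 0.0457
finger_force: 30.0
```

>>> play_rows --series '[[[0.7, -6, -25, 0, 0, 0, 0], [0.7, -10, -45, 0, 0, 0, 0], [0.7, -11, -48, 0, 0, 0, 0], [0.7, -11, -48, 0, 0, 0, 0], [0.7, -11, -48, 0, 0, 0, 0], [0.7, -11, -48, 0, 0, 0, 0], [0.7, -11, -48, 0, 0, 0, 0], [0.7, -11, -48, 0, 0, 0, 0]]]'

```text
time_s: 7.65
eef_pos: [0.4185, 0.0028, 0.4504]
ee_rot: [0.506, 3.101, -0.0]
contact_force: [0.7, -0.1, -0.2]
finger_gap: 0.0454
finger_force: 30.0
```

>>> play_rows --series '[[[0.7, -11, -48, 0, 0, 0, 0], [0.7, -11, -48, 0, 0, 0, 0], [0.7, -11, -48, 0, 0, 0, 0], [0.7, -11, -48, 0, 0, 0, 0], [0.7, -11, -48, 0, 0, 0, 0], [0.7, -6, -25, 0, 0, 0, 0], [0.7, 0, 0, 0, 0, 0, 0], [0.7, 0, 0, 0, 0, 0, 0]]]'

```text
time_s: 8.45
eef_pos: [0.3918, -0.2662, 0.4501]
ee_rot: [-0.51, -3.099, -0.002]
contact_force: [-0.0, -0.8, -0.0]
finger_gap: 0.0457
finger_force: 30.0
```

```bash
python3 - <<'E'
from h import *
q=-.325
plan(((.3897,-.2778,.35),q),((.3897,-.2778,.3135),q))
E
```

```text
turn [ 0.0008 -0.0012 -0.0015] shift [ -1.7 -11.7 100.1]
turn [0. 0. 0.] shift [ 0.   0.  36.5]
```

>>> play_rows --series '[[[0.7, -2, -12, 10, 0, 0, 0], [0.7, 0, 0, 30, 0, 0, 0], [0.7, 0, 0, 35, 0, 0, 0], [0.7, 0, 0, 25, 0, 0, 0], [0.7, 0, 0, 10, 0, 0, 0], [0.7, 0, 0, 0, 0, 0, 0], [0.7, 0, 0, 0, 0, 0, 0], [0.7, 0, 0, 0, 0, 0, 0]]]'

```text
time_s: 9.25
eef_pos: [0.3902, -0.2779, 0.3426]
ee_rot: [0.51, 3.097, -0.002]
contact_force: [-0.1, 0.9, -0.4]
finger_gap: 0.0455
finger_force: 30.0
```

```bash
python3 - <<'E'
from h import *
plan(((.3897,-.2778,.3135),-.325))
s=cv2.cvtColor(arm.get_image("side"),4); a=cv2.resize(s[90:210,290:410],None,fx=4,fy=4,interpolation=2)
t=cv2.cvtColor(arm.get_image("top"),4); b=cv2.resize(t[190:290,430:510],None,fx=4,fy=4,interpolation=2)
o=np.zeros((480,800,3),np.uint8); o[:,:480]=a; o[:400,480:]=b
cv2.imwrite("pics/c.png",o)
E
```

```text
turn [-0.0011  0.0029 -0.0012] shift [ 0.5 -0.  29.1]
```

View pics/c.png

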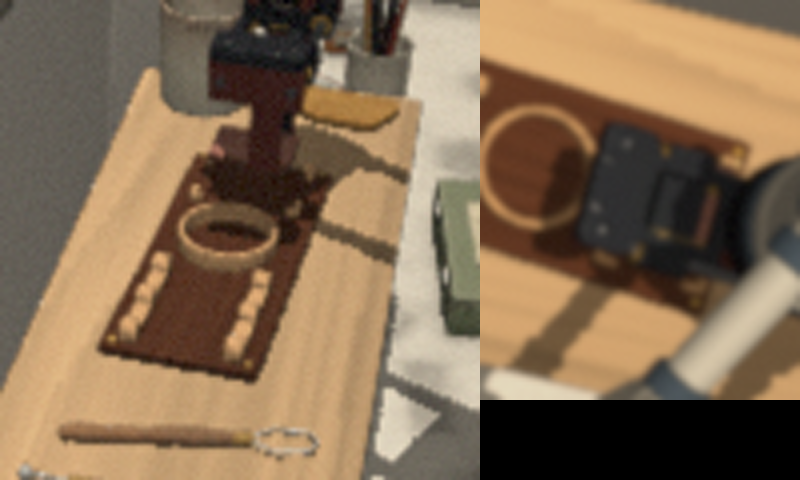

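The tile hangs over its place between the cleats, and the pot behind is clear of the gripper.

>>> play_rows --series '[[[0.7, 0, 0, 10, 0, 0.002, 0], [0.7, 0, 0, 10, 0, 0, 0], [0.7, 0, 0, 7, 0, 0, 0], [0.7, 0, 0, 2, 0, 0, 0], [0.7, 0, 0, 0, 0, 0, 0], [0.7, 0, 0, 0, 0, 0, 0], [0.7, 0, 0, 0, 0, 0, 0], [0.7, 0, 0, 0, 0, 0, 0]]]'

```text
time_s: 10.15
eef_pos: [0.3897, -0.2777, 0.3122]
ee_rot: [-0.511, -3.098, -0.0]
contact_force: [-1.6, 2.0, 5.5]
finger_gap: 0.0455
finger_force: 30.0
```

>>> play_rows --series '[[[0.43, 0, 0, 0, 0, 0, 0], [0.4, 0, 0, 0, 0, 0, 0], [0.4, 0, 0, 0, 0, 0, 0], [0.4, 0, 0, 0, 0, 0, 0], [0.4, 0, 0, 0, 0, 0, 0], [0.4, 0, 0, -8, 0, 0, 0], [0.4, 0, 0, -20, 0, 0, 0], [0.4, 0, 0, -25, 0, 0, 0]]]'

```text
time_s: 10.95
eef_pos: [0.3898, -0.2778, 0.3648]
ee_rot: [-0.51, -3.096, -0.002]
contact_force: [0.0, 0.2, 0.3]
finger_gap: 0.0525
finger_force: 0.0
```

>>> play_rows --series '[[[0.4, 0, 10, -35, 0, 0, 0], [0.5, 10, 40, -20, 0, 0, -0.12], [0.5, 0, 45, -10, 0, 0, -0.12], [0.5, 0, 45, 0, 0, 0, 0], [0.5, 0, 45, 0, 0, 0, 0], [0.5, 0, 45, 0, 0, 0, 0], [0.5, 0, 45, 0, 0, 0, 0], [0.5, 0, 35, 0, 0, 0, 0]]]'

```text
time_s: 11.75
eef_pos: [0.4242, 0.0331, 0.4307]
ee_rot: [-0.134, -3.138, -0.001]
contact_force: [0.5, -0.2, -0.1]
finger_gap: 0.0437
finger_force: 0.0
```

```bash
python3 - <<'E'
from h import *
q=-.08
print(arm.state()["eef_pos"])
plan(((.518,.1355,.40),q),((.518,.1355,.3015),q))
t=cv2.cvtColor(arm.get_image("top"),4); cv2.imwrite("pics/d.png",cv2.resize(t[150:290,260:510],None,fx=3,fy=3,interpolation=2))
E
```

```text
[0.4242 0.0331 0.4307]
turn [ 0.0009 -0.0006 -0.0056] shift [-85.3 109.6  30.7]
turn [0. 0. 0.] shift [ 0.   0.  98.5]
```

View pics/d.png

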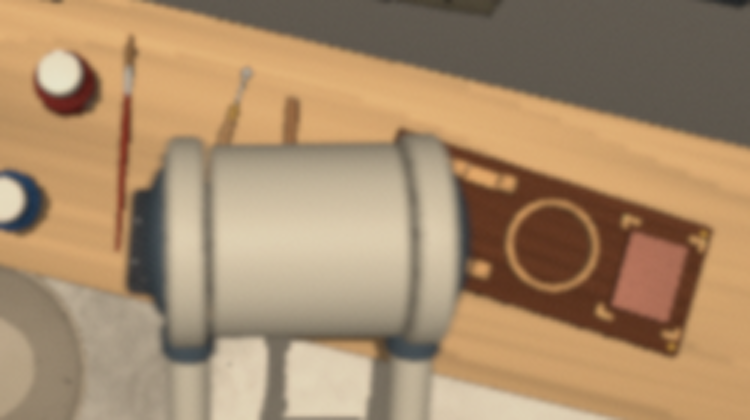

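The tile lies inside all four cleats at about (650,275) in the crop. The brush is next.

>>> play_rows --series '[[[0.5, -20, 25, 0, 0, 0, 0], [0.5, -32, 42, 0, 0, 0, 0], [0.5, -33, 42, 15, 0, 0, 0], [0.5, 0, 0, 30, 0, 0, 0], [0.5, 0, 0, 35, 0, 0, 0], [0.5, 0, 0, 30, 0, 0, 0], [0.5, 0, 0, 0, 0, 0, 0], [0.5, 0, 0, 0, 0, 0, 0]]]'

```text
time_s: 12.6
eef_pos: [0.513, 0.126, 0.322]
ee_rot: [-0.136, -3.137, -0.001]
contact_force: [0.9, 0.6, 1.9]
finger_gap: 0.0438
finger_force: 0.0
```

```bash
python3 - <<'E'
from h import *
plan(((.518,.1355,.3015),-.08))
E
```

```text
turn [ 0.0005 -0.0021 -0.007 ] shift [-4.2  9.9 20.5]
```

>>> play_rows --series '[[[0.5, -4, 10, 0, 0, 0, 0], [0.5, 0, 0, 0, 0, 0, 0], [0.5, 0, 0, 10, 0, 0, 0], [0.5, 0, 0, 10, 0, 0, 0], [0.5, 0, 0, 0, 0, 0, 0], [0.5, 0, 0, 0, 0, 0, 0], [0.7, 0, 0, 0, 0, 0, 0], [0.8, 0, 0, 0, 0, 0, 0]]]'

```text
time_s: 13.4
eef_pos: [0.5177, 0.1357, 0.3007]
ee_rot: [-0.136, -3.136, -0.001]
contact_force: [-0.7, 0.2, -0.0]
finger_gap: 0.0314
finger_force: 0.0
```

>>> play_rows --series '[[[0.9, 0, 0, 0, 0, 0, 0], [1, 0, 0, 0, 0, 0, 0], [1, 0, 0, 0, 0, 0, 0], [1, 0, 0, 0, 0, 0, 0], [1, 0, 0, 0, 0, 0, 0], [1, 0, 0, 0, 0, 0, 0], [1, 0, 0, 0, 0, 0, 0], [1, 0, 0, 0, 0, 0, 0]]]'

```text
time_s: 14.2
eef_pos: [0.5178, 0.1358, 0.3012]
ee_rot: [-0.136, -3.137, -0.001]
contact_force: [0.9, 0.4, -0.5]
finger_gap: 0.0066
finger_force: 30.0
```

>>> play_rows --series '[[[1, 0, 0, -15, 0, 0, 0], [1, 0, 0, -35, 0, 0, 0], [1, 0, 0, -35, 0, 0, 0], [1, 0, 0, -20, 0, 0, 0.12], [1, 0, 0, 0, 0, 0, 0.12], [1, 0, -20, 0, 0, 0, 0], [1, 0, -40, 0, 0, 0, 0], [1, 0, -40, 0, 0, 0, 0]]]'

```text
time_s: 15.0
eef_pos: [0.4854, 0.0405, 0.4072]
ee_rot: [-0.508, -3.099, -0.001]
contact_force: [0.9, -1.0, 0.4]
finger_gap: 0.0066
finger_force: 30.0
```

```bash
python3 - <<'E'
from h import *
print(arm.state()["eef_pos"],arm.state()["finger_gap"])
plan(((.4498,-.1387,.405),-.325),((.4498,-.1387,.318),-.325))
E
```

```text
[0.4854 0.0405 0.4072] 0.006598188397889871
turn [ 0.0002 -0.0012 -0.0001] shift [ -23.4 -181.2    2.2]
turn [0. 0. 0.] shift [ 0.  0. 87.]
```

>>> play_rows --series '[[[1, -4, -35, 0, 0, 0, 0], [1, -5, -40, 0, 0, 0, 0], [1, -5, -40, 0, 0, 0, 0], [1, -5, -38, 0, 0, 0, 0], [1, -4, -15, 20, 0, 0, 0], [1, 0, 0, 25, 0, 0, 0], [1, 0, 0, 0, 0, 0, 0], [1, 0, 0, 0, 0, 0, 0]]]'

```text
time_s: 15.8
eef_pos: [0.4536, -0.1252, 0.3622]
ee_rot: [-0.511, -3.098, -0.001]
contact_force: [0.6, -0.3, 0.8]
finger_gap: 0.0065
finger_force: 30.0
```

```bash
python3 - <<'E'
from h import *
print(arm.state()["eef_pos"],arm.state()["finger_gap"])
plan(((.4498,-.1387,.318),-.325))
s=cv2.cvtColor(arm.get_image("side"),4); a=cv2.resize(s[100:220,280:400],None,fx=4,fy=4,interpolation=2)
t=cv2.cvtColor(arm.get_image("top"),4); b=cv2.resize(t[170:270,370:450],None,fx=4,fy=4,interpolation=2)
o=np.zeros((480,800,3),np.uint8); o[:,:480]=a; o[:400,480:]=b
cv2.imwrite("pics/e.png",o)
E
```

```text
[ 0.4536 -0.1252  0.3622] 0.006520527012692431
turn [ 0.0001 -0.0018 -0.0017] shift [ -0.7 -14.   44.2]
```

View pics/e.png

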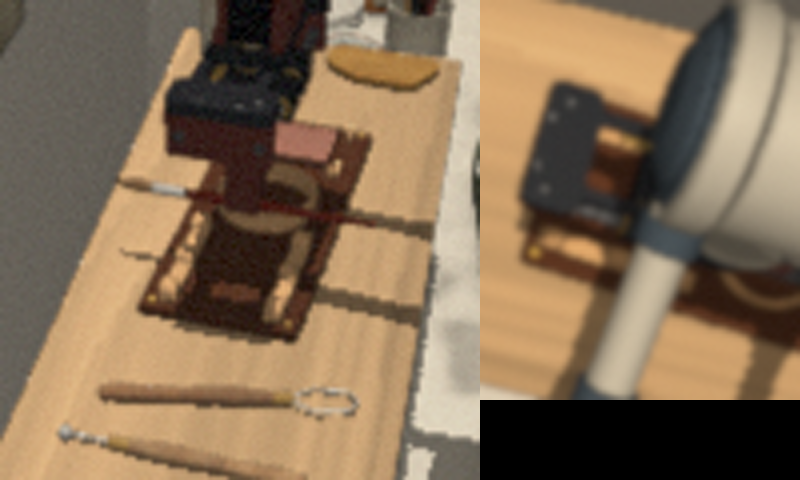

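The brush is held level across the bars at about z = 0.28. I'll centre it and lower it.

>>> play_rows --series '[[[1, -1, -14, 0, 0, 0, 0], [1, 0, 0, 0, 0, 0, 0], [1, 0, 0, 15, 0, 0, 0], [1, 0, 0, 15, 0, 0, 0], [1, 0, 0, 10, 0, 0, 0], [1, 0, 0, 4, 0, 0, 0], [1, 0, 0, 0, 0, 0, 0], [1, 0, 0, 0, 0, 0, 0]]]'

```text
time_s: 16.7
eef_pos: [0.4502, -0.139, 0.3177]
ee_rot: [-0.511, -3.099, -0.0]
contact_force: [0.5, -0.7, -0.6]
finger_gap: 0.0066
finger_force: 30.0
```

>>> play_rows --series '[[[0.9, 0, 0, 0, 0, 0, 0], [0.8, 0, 0, 0, 0, 0, 0], [0.75, 0, 0, 0, 0, 0, 0], [0.75, 0, 0, 0, 0, 0, 0], [0.75, 0, 0, 0, 0, 0, 0], [0.75, 0, 0, -10, 0, 0, 0], [0.75, 0, 0, -20, 0, 0, 0], [0.75, 0, 0, -30, 0, 0, 0]]]'

```text
time_s: 17.5
eef_pos: [0.4499, -0.1389, 0.3769]
ee_rot: [-0.51, -3.095, -0.001]
contact_force: [-0.8, 0.2, 0.9]
finger_gap: 0.0219
finger_force: 0.0
```

>>> play_rows --series '[[[0.65, 0, 10, -30, 0, 0, 0], [0.55, 0, 35, -15, 0, 0, 0], [0.5, -5, 45, 0, 0, 0, 0], [0.5, -5, 45, 0, 0, 0, 0], [0.5, 0, 45, 0, 0, 0, 0], [0.5, 0, 15, 0, 0, 0, 0], [0.5, 0, 0, 0, 0, 0, 0], [0.5, 0, 0, 0, 0, 0, 0]]]'

```text
time_s: 18.3
eef_pos: [0.5221, 0.0417, 0.4225]
ee_rot: [-0.511, -3.098, 0.0]
contact_force: [0.5, 0.9, -0.3]
finger_gap: 0.044
finger_force: 0.0
```

```bash
python3 - <<'E'
from h import *
print(arm.state()["eef_pos"],arm.state()["finger_gap"])
plan(((.4852,.0659,.33),-.345),((.4852,.0659,.304),-.345))
s=cv2.cvtColor(arm.get_image("side"),4); a=cv2.resize(s[100:240,270:400],None,fx=4,fy=4,interpolation=2)
t=cv2.cvtColor(arm.get_image("top"),4); b=cv2.resize(t[170:270,370:430],None,fx=4,fy=4,interpolation=2)
o=np.zeros((560,760,3),np.uint8); o[:,:520]=a; o[:400,520:]=b
cv2.imwrite("pics/f.png",o)
E
```

```text
[0.5221 0.0417 0.4225] 0.043958278982505386
turn [-0.0006 -0.0016  0.0181] shift [42.9 10.3 92.5]
turn [0. 0. 0.] shift [ 0.  0. 26.]
```

View pics/f.png

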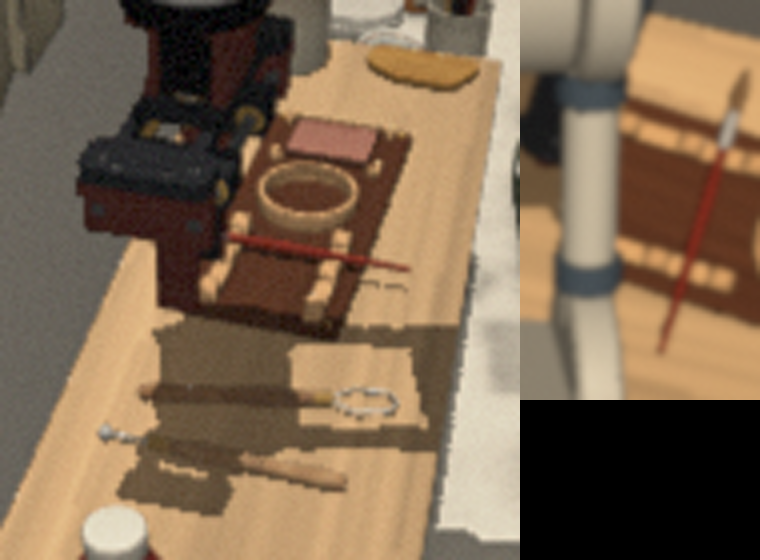

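The brush lies in both notches beside the ring. The stylus is next.

>>> play_rows --series '[[[0.5, 21, 5, 20, 0, 0, 0.018], [0.5, 22, 5, 30, 0, 0, 0], [0.5, 0, 0, 40, 0, 0, 0], [0.5, 0, 0, 0, 0, 0, 0], [0.5, 0, 0, 0, 0, 0, 0], [0.5, 0, 0, 0, 0, 0, 0], [0.5, 0, 0, 0, 0, 0, 0], [0.5, 0, 0, 0, 0, 0, 0]]]'

```text
time_s: 19.2
eef_pos: [0.4855, 0.0659, 0.3342]
ee_rot: [0.539, 3.094, 0.002]
contact_force: [0.1, -0.0, -0.9]
finger_gap: 0.0444
finger_force: 0.0
```

```bash
python3 - <<'E'
from h import *
plan(((.4852,.0659,.303),-.345))
E
```

```text
turn [ 0.0012  0.0007 -0.0002] shift [ 0.3 -0.1 31.2]
```

>>> play_rows --series '[[[0.5, 0, 0, 15, 0, 0, 0], [0.5, 0, 0, 14, 0, 0, 0], [0.5, 0, 0, 2, 0, 0, 0], [0.5, 0, 0, 0, 0, 0, 0], [0.5, 0, 0, 0, 0, 0, 0], [0.7, 0, 0, 0, 0, 0, 0], [0.8, 0, 0, 0, 0, 0, 0], [1, 0, 0, 0, 0, 0, 0]]]'

```text
time_s: 20.0
eef_pos: [0.4848, 0.0662, 0.3013]
ee_rot: [-0.538, -3.093, -0.001]
contact_force: [0.1, -0.9, 0.4]
finger_gap: 0.0231
finger_force: 0.0
```

>>> play_rows --series '[[[1, 0, 0, 0, 0, 0, 0], [1, 0, 0, 0, 0, 0, 0], [1, 0, 0, 0, 0, 0, 0], [1, 0, 0, -10, 0, 0, 0], [1, 0, 0, -30, 0, 0, 0], [1, 0, 0, -35, 0, 0, 0], [1, 0, 0, -25, 0, 0, -0.02], [1, 0, 0, 0, 0, 0, 0]]]'

```text
time_s: 20.8
eef_pos: [0.4851, 0.0661, 0.4062]
ee_rot: [0.507, 3.095, 0.003]
contact_force: [-0.1, 0.5, 0.4]
finger_gap: 0.012
finger_force: 30.0
```

```bash
python3 - <<'E'
from h import *
plan(((.4626,-.1008,.40),-.325))
E
```

```text
turn [0.0029 0.005  0.0005] shift [ -31.9 -165.4    6.2]
```

>>> play_rows --series '[[[1, -4, -20, 0, 0, 0, 0], [1, -7, -38, 0, 0, 0, 0], [1, -7, -38, 0, 0, 0, 0], [1, -7, -38, 0, 0, 0, 0], [1, -7, -31, 15, 0, 0, 0], [1, 0, 0, 25, 0, 0, 0], [1, 0, 0, 15, 0, 0, 0], [1, 0, 0, 0, 0, 0, 0]]]'

```text
time_s: 21.6
eef_pos: [0.4619, -0.1007, 0.3425]
ee_rot: [-0.508, -3.092, -0.002]
contact_force: [0.0, 0.3, -0.2]
finger_gap: 0.0123
finger_force: 30.0
```

```bash
python3 - <<'E'
from h import *
plan(((.4626,-.1008,.319),-.325))
E
```

```text
turn [-0.0002 -0.008  -0.001 ] shift [-0.7  0.1 23.5]
```

>>> play_rows --series '[[[1, -1, 0, 10, 0, 0, 0], [1, 0, 0, 8, 0, 0, 0], [1, 0, 0, 4, 0, 0, 0], [1, 0, 0, 0, 0, 0, 0], [1, 0, 0, 0, 0, 0, 0], [1, 0, 0, 0, 0, 0, 0], [1, 0, 0, 0, 0, 0, 0], [1, 0, 0, 0, 0, 0, 0]]]'

```text
time_s: 22.4
eef_pos: [0.4635, -0.1008, 0.3244]
ee_rot: [-0.508, -3.099, -0.0]
contact_force: [-0.2, -0.4, -0.5]
finger_gap: 0.0122
finger_force: 30.0
```

```bash
python3 - <<'E'
from h import *
plan(((.4626,-.1008,.319),-.325))
s=cv2.cvtColor(arm.get_image("side"),4); cv2.imwrite("pics/g.png",cv2.resize(s[100:220,280:400],None,fx=4,fy=4,interpolation=2))
E
```

```text
turn [ 0.     -0.0016  0.0002] shift [ 0.9 -0.3  5.4]
```

View pics/g.png

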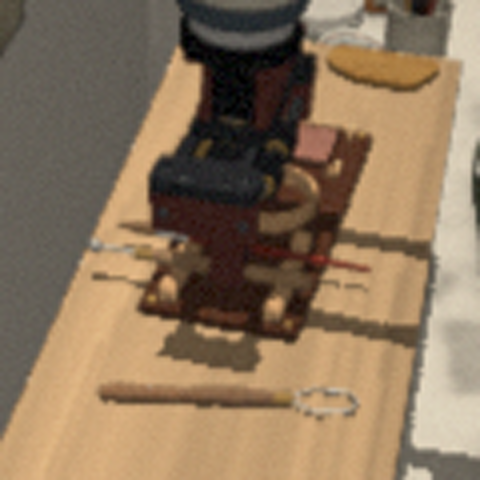

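The stylus is gripped level over the outer notches, with its ball at (95,245). I'll lower it the last 5 mm and release.

>>> play_rows --series '[[[1, 1, 0, 3, 0, 0, 0], [1, 0, 0, 2, 0, 0, 0], [1, 0, 0, 0, 0, 0, 0], [1, 0, 0, 0, 0, 0, 0], [0.9, 0, 0, 0, 0, 0, 0], [0.8, 0, 0, 0, 0, 0, 0], [0.75, 0, 0, 0, 0, 0, 0], [0.72, 0, 0, 0, 0, 0, 0]]]'

```text
time_s: 23.25
eef_pos: [0.4625, -0.1005, 0.3192]
ee_rot: [-0.508, -3.098, -0.001]
contact_force: [-0.2, 0.1, 0.2]
finger_gap: 0.0239
finger_force: 0.0
```

>>> play_rows --series '[[[0.72, 0, 0, 0, 0, 0, 0], [0.72, 0, 0, -10, 0, 0, 0], [0.72, 0, 0, -25, 0, 0, 0], [0.6, 0, 0, -35, 0, 0, 0], [0.45, 0, 20, -35, 0, 0, 0], [0.3, -10, 40, 0, 0, 0, 0], [0.3, -10, 45, 0, 0, 0, -0.03], [0.3, -10, 45, 0, 0, 0, -0.03]]]'

```text
time_s: 24.05
eef_pos: [0.5385, 0.034, 0.4254]
ee_rot: [0.415, 3.114, 0.001]
contact_force: [-0.7, -0.7, 0.2]
finger_gap: 0.0599
finger_force: 0.0
```

```bash
python3 - <<'E'
from h import *
plan(((.5657,.1800,.42),-.265),((.5657,.1800,.317),-.265))
print(arm.state()["eef_pos"],arm.state()["finger_gap"])
EOF=0
s=cv2.cvtColor(arm.get_image("side"),4); a=cv2.resize(s[100:240,270:400],None,fx=4,fy=4,interpolation=2)
t=cv2.cvtColor(arm.get_image("top"),4); b=cv2.resize(t[170:270,370:430],None,fx=4,fy=4,interpolation=2)
o=np.zeros((560,760,3),np.uint8); o[:,:520]=a; o[:400,520:]=b
cv2.imwrite("pics/i.png",o)
E
```

```text
turn [ 0.0006 -0.0001  0.0003] shift [ 12.  148.1   5.4]
turn [0. 0. 0.] shift [  0.   0. 103.]
[0.5385 0.034  0.4254] 0.059867775948807885
```

View pics/i.png

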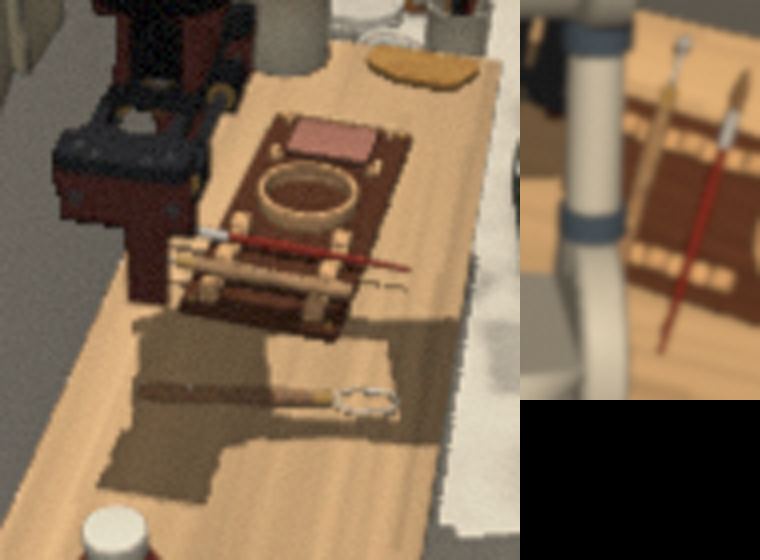

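The stylus rests in the outer notches of both bars and the brush is still in place. The red bottle is next.

>>> play_rows --series '[[[0.18, 6, 40, 0, 0, 0, 0], [0.18, 6, 45, 0, 0, 0, 0], [0.18, 6, 40, 0, 0, 0, 0], [0.18, 0, 12, 0, 0, 0, 0], [0.18, 0, 0, 10, 0, 0, 0], [0.18, 0, 0, 10, 0, 0, 0], [0.18, 0, 0, 0, 0, 0, 0], [0.18, 0, 0, 0, 0, 0, 0]]]'

```text
time_s: 24.95
eef_pos: [0.5561, 0.1682, 0.4038]
ee_rot: [-0.418, -3.111, 0.0]
contact_force: [0.0, 0.0, 0.2]
finger_gap: 0.072
finger_force: 0.0
```

```bash
python3 - <<'E'
from h import *
plan(((.5657,.1800,.317),-.265)); print(arm.state()["finger_gap"])
E
```

```text
turn [-0.0005 -0.0027 -0.0018] shift [-6.1 13.9 86.8]
0.07202362792694611
```

>>> play_rows --series '[[[0.18, -6, 14, 0, 0, 0, 0], [0.18, 0, 0, 0, 0, 0, 0], [0.18, 0, 0, 20, 0, 0, 0], [0.18, 0, 0, 20, 0, 0, 0], [0.18, 0, 0, 0, 0, 0, 0], [0.18, 0, 0, 0, 0, 0, 0], [0.18, 0, 0, 0, 0, 0, 0], [0.18, 0, 0, 0, 0, 0, 0]]]'

```text
time_s: 25.75
eef_pos: [0.5657, 0.1815, 0.3658]
ee_rot: [0.415, 3.114, 0.002]
contact_force: [-0.4, 0.0, -0.4]
finger_gap: 0.0717
finger_force: 0.0
```

```bash
python3 - <<'E'
from h import *
plan(((.5657,.1800,.317),-.265)); print(arm.state()["finger_gap"])
E
```

```text
turn [0.0013 0.     0.    ] shift [-0.4 -1.5 48.8]
0.07171836669195115
```

>>> play_rows --series '[[[0.18, 0, -1.5, 15, 0, 0, 0], [0.18, 0, 0, 17, 0, 0, 0], [0.18, 0, 0, 15, 0, 0, 0], [0.18, 0, 0, 2, 0, 0, 0], [0.18, 0, 0, 0, 0, 0, 0], [0.3, 0, 0, 0, 0, 0, 0], [0.4, 0, 0, 0, 0, 0, 0], [0.5, 0, 0, 0, 0, 0, 0]]]'

```text
time_s: 26.55
eef_pos: [0.5653, 0.1803, 0.3161]
ee_rot: [-0.415, -3.113, -0.001]
contact_force: [-0.7, 0.3, -0.2]
finger_gap: 0.0519
finger_force: 0.0
```

>>> play_rows --series '[[[0.6, 0, 0, 0, 0, 0, 0], [0.7, 0, 0, 0, 0, 0, 0], [0.7, 0, 0, 0, 0, 0, 0], [0.7, 0, 0, 0, 0, 0, 0], [0.7, 0, 0, 0, 0, 0, 0], [0.7, 0, 0, 0, 0, 0, 0], [0.7, 0, 0, 0, 0, 0, 0], [0.7, 0, 0, 0, 0, 0, 0]]]'

```text
time_s: 27.35
eef_pos: [0.5653, 0.1804, 0.3158]
ee_rot: [-0.414, -3.113, -0.002]
contact_force: [0.5, 1.2, 5.3]
finger_gap: 0.0468
finger_force: 30.0
```

>>> play_rows --series '[[[0.7, 0, 0, -3, 0, 0, 0], [0.7, 0, 0, -3, 0, 0, 0], [0.7, 0, 0, -4, 0, 0, 0], [0.7, 0, 0, -5, 0, 0, 0], [0.7, 0, 0, 0, 0, 0, 0], [0.7, 0, 0, 0, 0, 0, 0], [0.7, 0, 0, 0, 0, 0, 0], [0.7, 0, 0, 0, 0, 0, 0]]]'

```text
time_s: 28.15
eef_pos: [0.5651, 0.1802, 0.3298]
ee_rot: [-0.414, -3.112, -0.0]
contact_force: [-0.5, 0.2, -1.2]
finger_gap: 0.0469
finger_force: 29.9
```

```bash
python3 - <<'E'
from h import *
plan(((.5657,.1800,.317),-.265)); print(arm.state()["finger_gap"],arm.state()["contact_force"])
s=cv2.cvtColor(arm.get_image("side"),4); cv2.imwrite("pics/j.png",cv2.resize(s[200:290,260:380],None,fx=5,fy=5,interpolation=2))
E
```

```text
turn [-0.0001 -0.0025  0.0001] shift [-0.6 -0.1 12.8]
0.046909744875155535 [-0.5028  0.1778 -1.2268]
```

View pics/j.png

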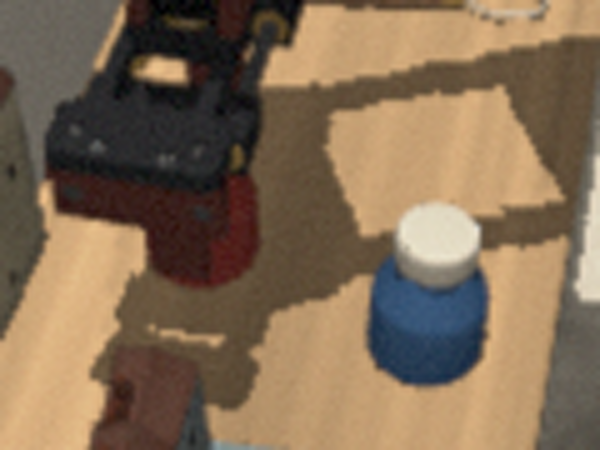

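The bottle is lifted and held: its shadow has separated and the −1.2 N matches its weight. I'll carry it to the ring.

>>> play_rows --series '[[[0.7, 0, 0, -20, 0, 0, 0], [0.7, 0, 0, -35, 0, 0, 0], [0.7, 0, 0, -35, 0, 0, 0], [0.7, 0, 0, 0, 0, 0, 0.06], [0.7, 0, -20, 0, 0, 0, 0], [0.7, 0, -40, 0, 0, 0, 0], [0.7, 0, -45, 0, 0, 0, 0], [0.7, 0, -45, 0, 0, 0, 0]]]'

```text
time_s: 29.0
eef_pos: [0.5168, 0.037, 0.4198]
ee_rot: [-0.506, -3.098, -0.0]
contact_force: [0.2, -0.3, -0.1]
finger_gap: 0.047
finger_force: 29.9
```

```bash
python3 - <<'E'
from h import *
plan(((.4283,-.203,.42),-.325)); print(arm.state()["finger_gap"])
E
```

```text
turn [-0.0002 -0.0022  0.0013] shift [   7.2 -255.7   -0.2]
0.04698621695727331
```

>>> play_rows --series '[[[0.7, 1, -45, 0, 0, 0, 0], [0.7, 1, -45, 0, 0, 0, 0], [0.7, 1, -45, 0, 0, 0, 0], [0.7, 1, -45, 0, 0, 0, 0], [0.7, 1, -40, 0, 0, 0, 0], [0.7, 1, -20, 0, 0, 0, 0], [0.7, 0, 0, 0, 0, 0, 0], [0.7, 0, 0, 0, 0, 0, 0]]]'

```text
time_s: 29.8
eef_pos: [0.4352, -0.1874, 0.4201]
ee_rot: [-0.509, -3.098, -0.001]
contact_force: [0.0, -0.9, -0.5]
finger_gap: 0.047
finger_force: 29.9
```

```bash
python3 - <<'E'
from h import *
plan(((.4283,-.203,.3275),-.325)); print(arm.state()["finger_gap"])
E
```

```text
turn [ 0.0005 -0.002  -0.0007] shift [  1.5 -16.9  92.6]
0.0469942277204123
```

>>> play_rows --series '[[[0.7, 1.5, -17, 0, 0, 0, 0], [0.7, 0, 0, 0, 0, 0, 0], [0.7, 0, 0, 25, 0, 0, 0], [0.7, 0, 0, 25, 0, 0, 0], [0.7, 0, 0, 15, 0, 0, 0], [0.7, 0, 0, 0, 0, 0, 0], [0.7, 0, 0, 0, 0, 0, 0], [0.7, 0, 0, 0, 0, 0, 0]]]'

```text
time_s: 30.6
eef_pos: [0.4286, -0.2026, 0.3566]
ee_rot: [-0.507, -3.1, 0.0]
contact_force: [-0.0, 0.9, -0.6]
finger_gap: 0.0472
finger_force: 29.9
```

```bash
python3 - <<'E'
from h import *
plan(((.4283,-.203,.3275),-.325)); print(arm.state()["finger_gap"])
E
```

```text
turn [-0.0002  0.      0.0011] shift [ 0.2 -0.5 29.1]
0.04718434015967756
```

>>> play_rows --series '[[[0.7, 0, -0.5, 12, 0, 0, 0], [0.7, 0, 0, 12, 0, 0, 0], [0.7, 0, 0, 5, 0, 0, 0], [0.7, 0, 0, 0, 0, 0, 0], [0.7, 0, 0, 0, 0, 0, 0], [0.7, 0, 0, 0, 0, 0, 0], [0.7, 0, 0, 0, 0, 0, 0], [0.7, 0, 0, 0, 0, 0, 0]]]'

```text
time_s: 31.4
eef_pos: [0.4281, -0.2036, 0.3259]
ee_rot: [-0.508, -3.098, -0.001]
contact_force: [-0.1, -0.4, -1.3]
finger_gap: 0.0471
finger_force: 30.0
```

>>> play_rows --series '[[[0.45, 0, 0, 0.5, 0, 0, 0], [0.4, 0, 0, 0, 0, 0, 0], [0.35, 0, 0, 0, 0, 0, 0], [0.3, 0, 0, 0, 0, 0, 0], [0.3, 0, 0, 0, 0, 0, 0], [0.3, 0, 0, 0, 0, 0, 0], [0.3, 0, 0, 0, 0, 0, 0], [0.3, 0, 0, 0, 0, 0, 0]]]'

```text
time_s: 32.2
eef_pos: [0.428, -0.2036, 0.3256]
ee_rot: [-0.508, -3.098, -0.001]
contact_force: [-0.2, -0.1, 0.1]
finger_gap: 0.0616
finger_force: 0.0
```

>>> play_rows --series '[[[0.3, 0, 0, -10, 0, 0, 0], [0.3, 0, 0, -20, 0, 0, 0], [0.3, 0, 0, -35, 0, 0, 0], [0.3, 0, 0, -40, 0, 0, 0], [0.3, 0, 20, -10, 0, 0, 0], [0.3, 0, 45, 0, 0, 0, 0], [0.3, 0, 45, 0, 0, 0, 0], [0.3, 0, 45, 0, 0, 0, 0]]]'

```text
time_s: 33.0
eef_pos: [0.4779, -0.0553, 0.4417]
ee_rot: [-0.509, -3.099, -0.0]
contact_force: [0.7, -0.3, 0.2]
finger_gap: 0.0615
finger_force: 0.0
```

>>> play_rows --series '[[[0.3, 0, 45, 0, 0, 0, 0], [0.3, 0, 45, 0, 0, 0, 0], [0.3, 0, 45, 0, 0, 0, 0], [0.3, 0, 45, 0, 0, 0, 0], [0.3, 0, 30, 0, 0, 0, 0], [0.3, 0, 0, 0, 0, 0, 0], [0.3, 0, 0, 0, 0, 0, 0], [0.3, 0, 0, 0, 0, 0, 0]]]'

```text
time_s: 33.8
eef_pos: [0.5445, 0.1413, 0.4413]
ee_rot: [-0.509, -3.099, -0.0]
contact_force: [0.1, -0.6, 0.2]
finger_gap: 0.0614
finger_force: 0.0
```

```bash
python3 - <<'E'
from h import *
s=cv2.cvtColor(arm.get_image("side"),4); a=cv2.resize(s[110:230,280:380],None,fx=4,fy=4,interpolation=2)
t=cv2.cvtColor(arm.get_image("top"),4); b=cv2.resize(t[170:290,370:510],None,fx=2.85,fy=2.85,interpolation=2)
o=np.zeros((480,800,3),np.uint8); o[:,:400]=a; o[:b.shape[0],400:400+b.shape[1]]=b[:,:400]
cv2.imwrite("pics/k.png",o)
for n in ("bat","red_bottle","red_tile"):
  for c in ("side","top"): print(n,[(np.round(d["location"],3).tolist(),round(d["conf"],2)) for d in arm.recognise(n,c)][:1])
E
```

```text
bat [([0.572, 0.376, 0.233], 0.92)]
bat [([0.562, 0.352, 0.237], 0.89)]
red_bottle [([0.432, -0.192, 0.273], 0.58)]
red_bottle [([0.425, -0.19, 0.277], 0.61)]
red_tile [([0.384, -0.276, 0.237], 0.39)]
red_tile [([0.4, -0.282, 0.237], 0.94)]
```

View pics/k.png

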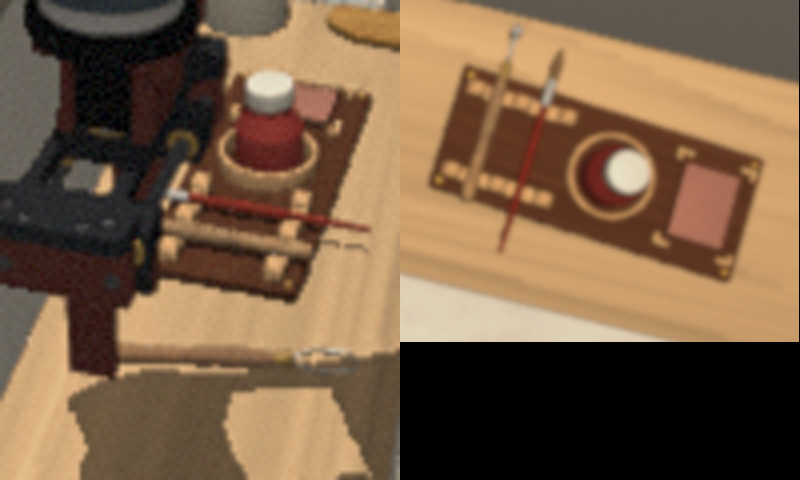

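```bash
python3 - <<'E'
from station import arm
print(arm.close_job())
E
```

```text
the job is handed in; nothing more can be done
None
```

The job is handed in, though the judge returned no verdict. The last pictures show the red bottle in the ring, the red tile flat between the cleats, and the brush and ball stylus down in their notches; the bat measures where it stood, and none of the other blue things or the loop tool were touched.

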